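# Put the screwdrivers away in order of length

## Robot

A 6-joint arm with a two-finger parallel gripper is mounted at the origin on a cart in front of the work surface, level with it; the furniture and walls round the work are solid. World frame = base frame: x ahead of the robot, y to its left, z up, the work surface at z = 0. Lengths are in mm, angles in rad, forces in N, time in s.
With the tool pointing down it reaches from about 275 to 825 mm from the base axis. Payload 4.9 kg.
Tool frame: the origin (TCP) lies at the very end of the fingers, on their centre line; the grasp point (between the pads) lies 19 mm behind it; z points along the fingers, y is the line along which they close (so a half turn about z gives the same grasp; the last joint's range is limited). The gripper opens to 85 mm and grips with 20 to 120 N. Pads are 22 mm wide; open, the fingers measure 114 mm over their backs; the gripper's body (76 mm by 85 mm) begins 54 mm behind the grasp point. The pads swing forward as they close: fully open they stand 13 mm farther back than shut.
Start: joints at [-1.267, 0.326, -0.193, 1.052, 0, 1.437], TCP at [233.185, -498.14, 231.281] pointing down, gripper open.
Joint ranges: [-2.65, 2.65], [-0.97, 1.79], [-1.3, 1.35], [-1.93, 2.1], [-1.47, 1.37], [-3.14, 3.14]. Speed limits (rad/s): [2.57, 2.57, 3.14, 3.14, 3.14, 3.14].

## Interface

Orientations are given as a rotation vector (axis times angle).
In Python, from rig import r, optics, order gives the robot as it stands.
- The arm moves only by the tool arm_command, never from a script. Its argument "plan" is a list that holds one entry, the list of rows, each a list of 4 numbers: the shift along the tool's x, y, z in mm, then the turn about the tool's z in degrees. A call has exactly 10 rows; each row shifts and turns the commanded pose from where the row before left it, along the tool's axes as they then stand; what a row does not reach is not made up. A row lasts 1/12 s, in which the tool goes at most 41.7 mm and 7.16 degrees, less where a joint would pass 70% of its speed; a pose out of reach is approached as far as the arm can. A call with a gripper value outside its range is refused whole. "jaw" is the finger opening in mm, from 0 to 85.4, set as the call begins (left out, the last holds). The fingers move at their own pace and stop on an object; "force" is the grip in N (left out, the last holds). Time passes only in rows, so rows that do not move let the fingers close, or fill a call up. It gives the time, the measured TCP pose, the force, the opening and the grip force at its end, in the units of the state.
- r.get_state(): the state, without advancing time (a new reading comes with each control period).
- optics.grab_frame(name): name is "scene" or "top" or "wrist"; returns (picture, depth): 420x560x3 uint8, blue, green, red; 420x560 float32, mm along the optical axis (not along the pixel's ray), 0 where there is no reading.
- optics.camera_info(name): a dict with "fx", "fy", "cx", "cy" (pixels), "pose" (4x4, takes a point from camera to world coordinates). Camera axes: x right, y down, z forward; pixel columns grow to the right and rows downward; lengths in mm; the calibration is good to about 2 mm. A picture is of the moment at which its call begins: read the wrist's pose just before it. camera_info takes no time and is no camera call; for the wrist camera it gives the pose at the moment of the call.
- order.finish_job(): hands the job in; it is judged then, once.
The state is a dict: "time": time; "joints": joint angles; "qvel": joint speeds; "tau": joint torques, N m; "tcp_pos": TCP position; "tool_rot": TCP orientation; "wrist_force": force on the tool from outside, world axes, zero at the start; "torque": the same for the moment, N m; "finger_gap": opening from 0.0 (shut) to 1.0 (fully open); "finger_force": force on a finger pad.
Only numpy, scipy, OpenCV 4.12 (cv2) and the standard library are available. Lean on these libraries where they do the work, as an engineer would, in place of code of your own. Each camera call takes 0.05 s, during which the arm holds its last target. There are 200 camera calls.

## Task

Put the four screwdrivers back in the wooden rack, one in each cradle, in order of overall length: the shortest in the cradle next to the small steel disc, then ever longer, up to the longest next to the large disc. Each lies straight and flat, its whole handle on the rubber pad and its blade in the notch of the comb behind it, and is let go.

Things in the scene. Friction and masses are not known exactly. Their poses are not given: they have to be found in the camera images.
- driver_145_neck (a point): neck (on the axis, where handle meets blade) of the shortest of four loose screwdrivers, 145 mm over all. Axis y runs from handle to tip: green handle from -84 mm to 0, up to 27 mm wide and 26 high; steel blade from 0 to +60 mm, 6 mm thick. It lies on the handle, axis 13 mm up, blade clear of the surface. At the start the tip points to the robot's left (+y), within about 10 degrees.
- driver_168_neck (a point): neck (on the axis, where handle meets blade) of the second shortest of four loose screwdrivers, 168 mm over all. Axis y runs from handle to tip: yellow handle from -93 mm to 0, up to 27 mm wide and 26 high; steel blade from 0 to +75 mm, 6 mm thick. It lies on the handle, axis 13 mm up, blade clear of the surface. At the start the tip points to the robot's left (+y), within about 10 degrees.
- driver_185_neck (a point): neck (on the axis, where handle meets blade) of the second longest of four loose screwdrivers, 185 mm over all. Axis y runs from handle to tip: red handle from -84 mm to 0, up to 27 mm wide and 26 high; steel blade from 0 to +100 mm, 6 mm thick. It lies on the handle, axis 13 mm up, blade clear of the surface. At the start the tip points to the robot's left (+y), within about 10 degrees.
- driver_221_neck (a point): neck (on the axis, where handle meets blade) of the longest of four loose screwdrivers, 221 mm over all. Axis y runs from handle to tip: red handle from -100 mm to 0, up to 27 mm wide and 26 high; steel blade from 0 to +110 mm, 6 mm thick. It lies on the handle, axis 13 mm up, blade clear of the surface. At the start the tip points to the robot's left (+y), within about 10 degrees.
- cradle_0: one of four equal fixed cradles in a row along x, 66 mm apart, mixed in the row. Origin: underside centre, on a board 8 mm thick. Black pad 60 (x) by 125 (y) by 3 mm about the origin, for the handle; at y = 62 to 75 mm a wooden comb, teeth 30 mm high, notch 28 mm wide at x = 0, its floor 7 mm up, for the blade. +y: handle to blade; turned up to 11 degrees from world.
- cradle_1: one of four equal fixed cradles in a row along x, 66 mm apart, mixed in the row. Origin: underside centre, on a board 8 mm thick. Black pad 60 (x) by 125 (y) by 3 mm about the origin, for the handle; at y = 62 to 75 mm a wooden comb, teeth 30 mm high, notch 28 mm wide at x = 0, its floor 7 mm up, for the blade. +y: handle to blade; turned up to 11 degrees from world.
- cradle_2: one of four equal fixed cradles in a row along x, 66 mm apart, mixed in the row. Origin: underside centre, on a board 8 mm thick. Black pad 60 (x) by 125 (y) by 3 mm about the origin, for the handle; at y = 62 to 75 mm a wooden comb, teeth 30 mm high, notch 28 mm wide at x = 0, its floor 7 mm up, for the blade. +y: handle to blade; turned up to 11 degrees from world.
- cradle_3: one of four equal fixed cradles in a row along x, 66 mm apart, mixed in the row. Origin: underside centre, on a board 8 mm thick. Black pad 60 (x) by 125 (y) by 3 mm about the origin, for the handle; at y = 62 to 75 mm a wooden comb, teeth 30 mm high, notch 28 mm wide at x = 0, its floor 7 mm up, for the blade. +y: handle to blade; turned up to 11 degrees from world.
- small_disc: flat dark steel disc, 18 mm across, 3 mm high, fixed on the board past one end of the row of cradles, 55 mm from the origin of the last one; it marks the short end of the row. The two discs are at the two ends; which is at which end varies. Origin: underside centre, on the board; axes parallel to those of the cradles.
- large_disc: flat dark steel disc, 38 mm across, 3 mm high, fixed on the board past one end of the row of cradles, 55 mm from the origin of the last one; it marks the long end of the row. Origin: underside centre, on the board; axes parallel to those of the cradles. Beyond the board a wall cabinet hangs over the counter, from x = 0.75 m on, its lower edge 0.15 m up: travel in front of it.

How it is judged (in metres and radians):
At the end, for the whole second after the job is handed in: From the small disc on: the 145, 168, 185, 221 mm drivers. Each: blade towards the comb, neck within 14 mm of its cradle's centre line and 10 to 22 mm above the board (flat: 16), handle at most 4 mm over either end of the pad, axis within 0.17 rad of the cradle's y axis ((x of driver_145_neck in the frame of small_disc between 0.041 and 0.069 m or x of driver_145_neck in the frame of small_disc between -0.069 and -0.041 m) and y of driver_145_neck in the frame of small_disc between 0.0175 and 0.0665 m and z of driver_145_neck in the frame of small_disc between 0.01 and 0.022 m and angle between the y axis of each of driver_145_neck, driver_168_neck, driver_185_neck, driver_221_neck and the y axis of small_disc, either way round below 0.17 rad and (x of driver_168_neck in the frame of small_disc between 0.107 and 0.135 m or x of driver_168_neck in the frame of small_disc between -0.135 and -0.107 m) and y of driver_168_neck in the frame of small_disc between 0.0265 and 0.0665 m and z of driver_168_neck in the frame of small_disc between 0.01 and 0.022 m and (x of driver_185_neck in the frame of small_disc between 0.173 and 0.201 m or x of driver_185_neck in the frame of small_disc between -0.201 and -0.173 m) and y of driver_185_neck in the frame of small_disc between 0.0175 and 0.0665 m and z of driver_185_neck in the frame of small_disc between 0.01 and 0.022 m and (x of driver_221_neck in the frame of small_disc between 0.239 and 0.267 m or x of driver_221_neck in the frame of small_disc between -0.267 and -0.239 m) and y of driver_221_neck in the frame of small_disc between 0.0335 and 0.0665 m and z of driver_221_neck in the frame of small_disc between 0.01 and 0.022 m); the robot touches nothing.
It also fails if it takes over 102 s, if anything falls off the work surface, if the arm or the gripper's body presses on something with over 40 N, if the wrist force passes 120 N, or if a joint passes its speed limit or range.

## Working session

There is one attempt and no reset: what is moved stays moved. The work goes in short steps, Python scripts to look and compute and a tool call to move; the robot and the scene stay as the last step left them, time stands still between calls to the robot, and variables do not carry over. Pictures are saved under pics/ and viewed, at most 14 in all, crops included, and the job is handed in when it is done.

Besides the shell and the picture viewer there is one more tool, called after "Emit:" by a JSON object that holds its "fn" and its "kwargs", one argument or row to a line. arm_command: Moves the arm, as the interface text tells. Its arguments: {"type":"object","properties":{"plan":{"type":"array","items":{"type":"array","items":{"type":"array","items":{"type":"number"}}}},"jaw":{"type":"number"},"force":{"type":"number"}},"required":["plan"]}

```bash
ls; mkdir -p pics; python3 - <<'E'
from rig import r,optics,order
import cv2,numpy as np
for n in("scene","top"):
    c=optics.camera_info(n);im,d=optics.grab_frame(n);cv2.imwrite(f"pics/{n}0.png",im);np.savez(f"{n}0.npz",im=im,d=d,**c)
    print(n,c)
print(r.get_state())
E
```

```text
pics
scene {'fx': 483.78455208842945, 'fy': 483.78455208842945, 'cx': 269.1691059839666, 'cy': 208.4045630478272, 'pose': array([[ 6.87579866e-01, -4.73813227e-01,  5.50213553e-01,
        -1.61404176e+01],
       [-7.26075367e-01, -4.55918007e-01,  5.14736177e-01,
        -4.99427016e+02],
       [ 6.96345773e-03, -7.53418739e-01, -6.57504155e-01,
         6.83330559e+02],
       [ 0.00000000e+00,  0.00000000e+00,  0.00000000e+00,
         1.00000000e+00]])}
top {'fx': 395.4769627480419, 'fy': 395.4769627480419, 'cx': 278.487480087362, 'cy': 213.40894316356807, 'pose': array([[ 1.60124974e-02, -9.84623357e-01,  1.73955295e-01,
         3.26501967e+02],
       [-9.99850237e-01, -1.69103336e-02, -3.68031406e-03,
        -5.00399557e+01],
       [ 6.56536526e-03, -1.73870312e-01, -9.84746673e-01,
         9.74140224e+02],
       [ 0.00000000e+00,  0.00000000e+00,  0.00000000e+00,
         1.00000000e+00]])}
{'time': 0.1, 'joints': array([-1.26723202e+00,  3.26890761e-01, -1.93484739e-01,  1.05201475e+00,
       -2.50363029e-05,  1.43655135e+00]), 'qvel': array([ 3.17061468e-05, -1.36719255e-03,  1.30277765e-03,  3.46522176e-04,
       -8.70042725e-04,  8.60714380e-04]), 'tau': array([ 1.51898596e-03, -4.44239938e+01,  2.63038069e+01,  7.85423967e-03,
       -3.21759251e-05,  3.07573316e-06]), 'tcp_pos': array([ 232.99716755, -497.62395044,  230.56838964]), 'tool_rot': array([-3.06507311e+00, -6.81885543e-01,  2.50771713e-04]), 'wrist_force': array([ 1.02869439,  0.49081053, -0.47178278]), 'torque': array([-0.0151029 , -0.00379137,  0.01246076]), 'finger_force': 0.0, 'finger_gap': 0.9998797621269733}
```

View pics/scene0.png

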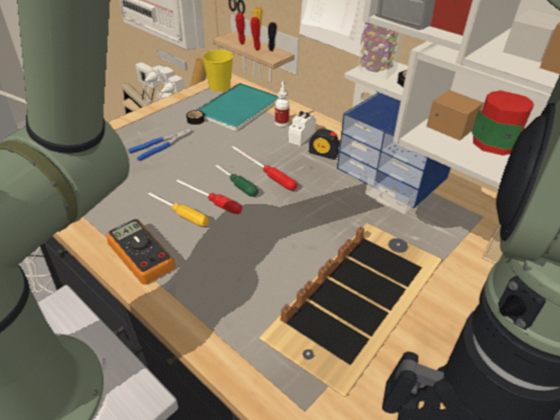

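View pics/top0.png

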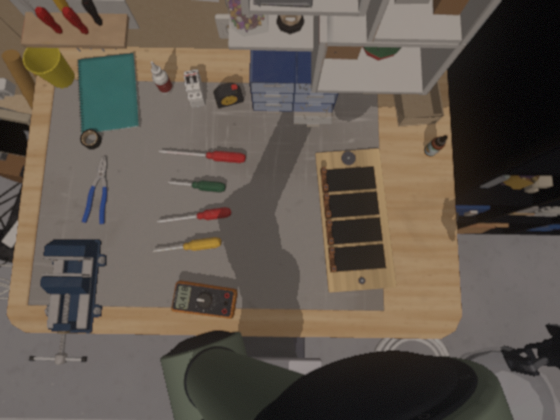

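The scene shows four drivers on the left: long red (205,155 in top), green (200,185), short red (200,214) and yellow (190,244). The rack is on the right, with the large disc at the far end (348,158) and the small disc near the robot (362,281). The comb is on the +y side.

```bash
cat > h.py <<'E'
import numpy as np,cv2
def load(n):
    z=np.load(n+".npz");return dict(z)
def ray(c,uv):
    uv=np.atleast_2d(uv).astype(float)
    d=np.c_[(uv[:,0]-c['cx'])/c['fx'],(uv[:,1]-c['cy'])/c['fy'],np.ones(len(uv))]
    return c['pose'][:3,3],d@c['pose'][:3,:3].T
def plane(c,uv,z):
    o,d=ray(c,uv);return o+d*((z-o[2])/d[:,2])[:,None]
def tri(c1,p1,c2,p2):
    o1,d1=ray(c1,p1);o2,d2=ray(c2,p2);d1,d2=d1[0],d2[0]
    s=np.linalg.lstsq(np.c_[d1,-d2],o2-o1,rcond=None)[0]
    a,b=o1+s[0]*d1,o2+s[1]*d2
    return (a+b)/2,np.linalg.norm(a-b)
def blobs(m,amin):
    n,l,s,ce=cv2.connectedComponentsWithStats(m.astype(np.uint8))
    return [(s[i,4],ce[i],np.argwhere(l==i)[:,::-1]) for i in range(1,n) if s[i,4]>=amin]
def colour(im,k):
    h,s,v=[x.astype(int) for x in cv2.split(cv2.cvtColor(im,cv2.COLOR_BGR2HSV))]
    return {'red':((h<8)|(h>172))&(s>150)&(v>70),'yellow':(h>18)&(h<32)&(s>150)&(v>90),
     'green':(h>55)&(h<90)&(s>110)&(v<140),'black':(v<45)}[k]
E
python3 - <<'E'
from h import *
C={n:load(n+"0") for n in("top","scene")}
win={'top':(140,135,400,300),'scene':(140,140,460,380)}
for n,c in C.items():
    x0,y0,x1,y1=win[n]
    for k in('red','green','yellow','black'):
        m=np.zeros(c['im'].shape[:2],bool);m[y0:y1,x0:x1]=colour(c['im'],k)[y0:y1,x0:x1]
        for a,ce,px in blobs(m,60):
            P=plane(c,px,11 if k=='black' else 13)[:,:2];mu=P.mean(0)
            w,V=np.linalg.eigh(np.cov((P-mu).T));ax=V[:,1]*np.sign(V[1,1]);t=(P-mu)@ax;q=(P-mu)@V[:,0]
            print(n,k,a,ce.round(1),'mean',mu.round(1),'yaw',np.degrees(np.arctan2(ax[1],ax[0])).round(1),'t',t.min().round(),t.max().round(),'w',np.ptp(q).round())
    print(c['im'][158,348],c['im'][281,362])
E
```

```text
top red 294 [226.3 156.5] mean [640.2  80.6] yaw 86.2 t -45.0 49.0 w 23.0
top red 242 [214.  213.5] mean [493.2 105.4] yaw 98.5 t -38.0 40.0 w 22.0
top yellow 294 [202.8 243.8] mean [418.2 129.3] yaw 98.8 t -42.0 46.0 w 22.0
top black 636 [344.7 179.2] mean [ 586.8 -218.6] yaw 93.0 t -55.0 45.0 w 51.0
top black 781 [349.7 204.5] mean [ 522.2 -230.2] yaw 95.2 t -56.0 50.0 w 51.0
top black 814 [352.5 230.5] mean [ 457.2 -236.2] yaw 97.8 t -66.0 51.0 w 53.0
top black 520 [351. 256.] mean [ 394.5 -231.5] yaw 104.4 t -63.0 41.0 w 56.0
[92 95 99] [ 94  96 101]
scene red 357 [280.4 177.6] mean [639.8  80.5] yaw 83.3 t -51.0 56.0 w 34.0
scene red 345 [225.3 203.1] mean [492.6 104.9] yaw 95.9 t -42.0 47.0 w 33.0
scene green 153 [243.8 186.4] mean [559.8 117.5] yaw 86.2 t -37.0 50.0 w 25.0
scene yellow 191 [321.3 145.8] mean [805.8  94.6] yaw 46.4 t -31.0 27.0 w 40.0
scene yellow 411 [190.8 214.5] mean [418.2 129.7] yaw 96.5 t -47.0 52.0 w 32.0
scene black 182 [327.6 148.9] mean [808.3  76.7] yaw 0.5 t -39.0 46.0 w 88.0
scene black 1371 [384.9 261.7] mean [ 586.9 -234.1] yaw 95.5 t -59.0 63.0 w 55.0
scene black 1576 [367.5 282.9] mean [ 521.2 -240.3] yaw 95.4 t -59.0 63.0 w 55.0
scene black 1816 [348.6 306.2] mean [ 455.6 -246.6] yaw 95.4 t -58.0 63.0 w 55.0
scene black 2125 [327.7 331.8] mean [ 389.9 -252.7] yaw 95.2 t -59.0 63.0 w 56.0
scene black 1411 [161.3 358.7] mean [172. -96.] yaw 88.3 t -67.0 79.0 w 41.0
scene black 435 [452.8 364.9] mean [ 476.5 -430.7] yaw 14.9 t -32.0 54.0 w 31.0
scene black 176 [401.5 371.2] mean [ 412.2 -379.1] yaw 14.5 t -22.0 38.0 w 35.0
[137 132 128] [33 37 37]
```

```bash
python3 - <<'E'
from h import *
C={n:load(n+"0") for n in("top","scene")}
c=C['top'];hsv=cv2.cvtColor(c['im'],cv2.COLOR_BGR2HSV);print(hsv[186,200:224:4].tolist(), hsv[205,330:376:8].tolist(),hsv[256,340:380:8].tolist())
h,s,v=[x.astype(int) for x in cv2.split(hsv)]
def win(m,x0,y0,x1,y1):
    o=np.zeros(m.shape,bool);o[y0:y1,x0:x1]=m[y0:y1,x0:x1];return o
g=blobs(win((h>50)&(h<95)&(s>80),180,172,240,198),60)
for a,ce,px in g:
    P=plane(c,px,13)[:,:2];mu=P.mean(0);w,V=np.linalg.eigh(np.cov((P-mu).T));ax=V[:,1]*np.sign(V[1,1]);t=(P-mu)@ax
    print('green',a,ce,mu,np.degrees(np.arctan2(ax[1],ax[0])),t.min(),t.max())
T={'r221':((226.3,156.5),(280.4,177.6)),'r185':((214,213.5),(225.3,203.1)),'yel':((202.8,243.8),(190.8,214.5))}
if g:T['green']=(g[0][1],(243.8,186.4))
b=sorted([x for x in blobs(win(v<62,322,160,392,275),300)],key=lambda x:x[1][1])
for x,sc in zip(b,[(384.9,261.7),(367.5,282.9),(348.6,306.2),(327.7,331.8)]):
    print('pad top',x[0],x[1].round(1));T['pad%d'%x[1][1]]=(x[1],sc)
for k,(p,q) in T.items():
    X,e=tri(C['top'],p,C['scene'],q);print(k,X.round(1),round(e,1))
cr=c['im'][140:300,140:400];cv2.imwrite('pics/crop1.png',cv2.resize(cr,None,fx=3,fy=3,interpolation=cv2.INTER_CUBIC))
E
```

```text
[[60, 65, 75], [63, 71, 75], [64, 75, 75], [63, 71, 75], [63, 70, 76], [63, 73, 73]] [[12, 67, 38], [13, 55, 42], [15, 50, 41], [18, 62, 41], [12, 62, 41], [14, 74, 45]] [[13, 53, 43], [15, 58, 44], [14, 62, 45], [15, 71, 43], [13, 76, 47]]
pad top 989 [350.1 178.7]
pad top 1029 [353.  204.3]
pad top 1066 [356.  230.5]
pad top 1102 [358.9 257.2]
r221 [640.5  80.8  12.3] 0.1
r185 [493.4 105.6  11.8] 0.2
yel [418.1 129.2  13.1] 0.0
pad178 [ 589.5 -233.2    7.5] 0.7
pad204 [ 523.7 -239.4    7.6] 0.4
pad230 [ 458.  -245.6    7.2] 0.5
pad257 [ 392.4 -251.7    6.6] 0.4
```

View pics/crop1.png

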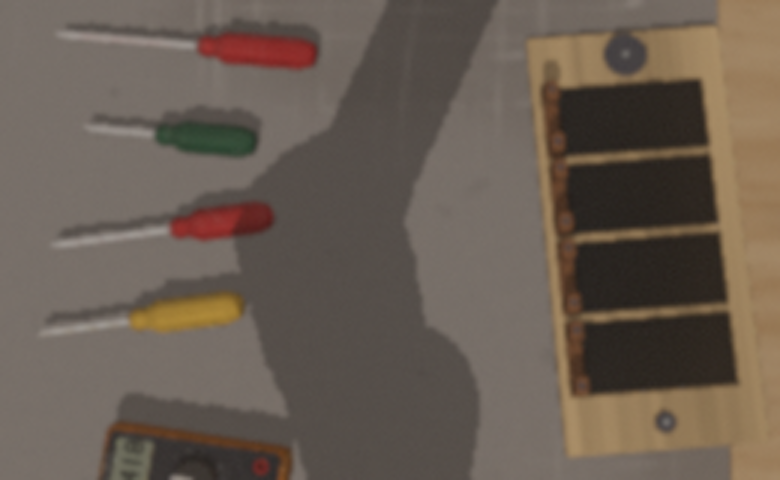

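The crop shows necks (crop px) at red221 (199,44), green (157,133), red185 (171,228) and yellow (131,321). Tips are at (57,34), (86,126), (52,244) and (40,333).

```bash
python3 - <<'E'
from h import *
c=load("top0")
D={'g145':((258,142),(157,133),(86,126),84),'y168':((244,306),(131,321),(40,333),93),'r185':((274,216),(171,228),(52,244),84),'r221':((318,52),(199,44),(57,34),100)}
for k,(b,n,t,L) in D.items():
    P=plane(c,np.array([b,n,t])/3+140-1/3,13)[:,:2]
    d=P[2]-P[0];u=d/np.linalg.norm(d)
    print(k,'neck',P[1].round(1),'yaw',np.degrees(np.arctan2(d[1],d[0])).round(1),'total',np.linalg.norm(d).round(1),'handle',((P[1]-P[0])@u).round(1),'grasp-35',(P[1]-35*u).round(1))
from rig import r
from scipy.spatial.transform import Rotation as R
M=R.from_rotvec(r.get_state()['tool_rot']).as_matrix();print(M.round(3))
E
cat > go.py <<'E'
# usage: go.py x y z yaw(deg of driver axis) -> remaining shift in tool axes, turn
import sys,numpy as np
from rig import r
from scipy.spatial.transform import Rotation as R
x,y,z,yaw=map(float,sys.argv[1:5]);s=r.get_state();M=R.from_rotvec(s['tool_rot']).as_matrix()
cur=np.degrees(np.arctan2(M[1,0],M[0,0]));dy=(yaw-cur+90)%180-90
# tool x aligned with driver axis; tool z down -> turn about tool z is -world yaw
print('t',round(s['time'],2),'tcp',s['tcp_pos'].round(1),'yaw',cur.round(1),'F',s['wrist_force'].round(1),'gap',round(s['finger_gap']*85.4,1))
print('shift in tool axes now',(M.T@(np.array([x,y,z])-s['tcp_pos'])).round(1),'turn about tool z',(-dy).round(1))
a=np.radians(cur+dy);M2=np.array([[np.cos(a),np.sin(a),0],[np.sin(a),-np.cos(a),0],[0,0,-1]])
print('shift in axes after turn',(M2.T@(np.array([x,y,z])-s['tcp_pos'])).round(1))
E
```

```text
g145 neck [567.1 163.5] yaw 85.6 total 144.1 handle 84.5 grasp-35 [564.4 128.6]
y168 neck [410.3 176.1] yaw 98.5 total 165.5 handle 91.9 grasp-35 [415.5 141.5]
r185 neck [487.2 147.7] yaw 98.3 total 182.5 handle 84.9 grasp-35 [492.2 113.1]
r221 neck [645.  132.3] yaw 86.9 total 221.1 handle 100.7 grasp-35 [643.1  97.3]
[[ 0.906  0.424 -0.001]
 [ 0.424 -0.906  0.002]
 [ 0.    -0.002 -1.   ]]
```

Emit:
{"fn": "arm_command", "kwargs": {
  "plan": [
    [[15, -35, 8, -7.1], [19, -33, 8, -7.1], [23, -31, 8, -7.1], [26, -28, 8, -7.1], [29, -24, 8, -7.1], [32, -20, 8, -7.1], [34, -16, 8, -7.1], [36, -12, 8, -7.1], [37, -8, 8, -7.1], [37, -4, 8, -7.1]]
  ],
  "jaw": 55,
  "force": 60
}}

```text
time: 0.93
tcp_pos: [211.7, -118.0, 150.7]
tool_rot: [-2.095, -2.341, -0.001]
wrist_force: [1.7, 1.9, 0.3]
finger_gap: 0.647
finger_force: 0.0
```

```bash
python3 go.py 415.5 141.5 90 98.5
```

```text
t 0.93 tcp [ 211.7 -118.   150.7] yaw 96.4 F [1.7 1.9 0.3] gap 55.2
shift in tool axes now [235.3 231.2  60.8] turn about tool z -2.1
shift in axes after turn [226.5 239.9  60.7]
```

Emit:
{"fn": "arm_command", "kwargs": {
  "plan": [
    [[26, 26, 6, -2.1], [25, 26, 6, 0], [25, 26, 6, 0], [25, 26, 6, 0], [25, 26, 6, 0], [25, 26, 6, 0], [25, 26, 6, 0], [25, 26, 6, 0], [25, 27, 6, 0], [0, 5, 6, 0]]
  ]
}}

```text
time: 1.77
tcp_pos: [422.7, 140.3, 91.4]
tool_rot: [2.051, 2.377, 0.007]
wrist_force: [1.1, -0.5, 0.1]
finger_gap: 0.644
finger_force: 0.0
```

```bash
python3 go.py 415.5 141.5 3 98.5; python3 - <<'E'
from rig import optics
import cv2,numpy as np
c=optics.camera_info("wrist");im,d=optics.grab_frame("wrist");cv2.imwrite("pics/w1.png",im);np.savez("w1.npz",im=im,d=d,**c)
E
```

```text
t 1.77 tcp [422.7 140.3  91.4] yaw 98.4 F [ 1.1 -0.5  0.1] gap 55.0
shift in tool axes now [ 2.1 -7.4 88.4] turn about tool z -0.1
shift in axes after turn [ 2.2 -6.9 88.4]
```

View pics/w1.png

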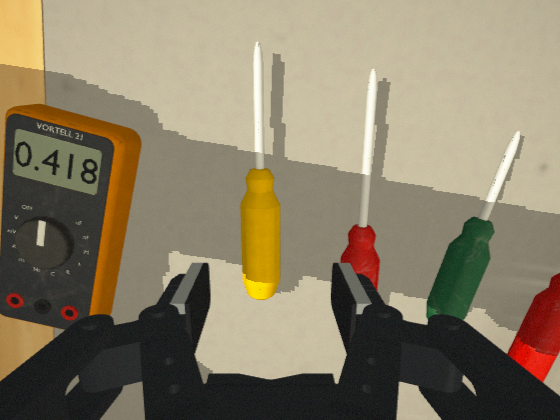

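The wrist view shows the yellow driver's neck at (260,170), tip at (258,43) and butt at (261,298), almost parallel to the tool.

```bash
python3 - <<'E'
from h import *
c=load("w1")
P=plane(c,[(261,298),(260,170),(258,43),(362,227),(373,70),(480,219),(518,132)],13)[:,:2];print(P.round(1))
d=P[2]-P[0];print(np.degrees(np.arctan2(d[1],d[0])),np.linalg.norm(d));u=d/np.linalg.norm(d);print(P[1]-35*u)
E
```

```text
[[425.4  82.7]
 [411.8 175.5]
 [400.2 250. ]
 [486.6 146.8]
 [471.  245.6]
 [565.4 164.1]
 [571.  223.5]]
98.58232703705772 169.199940998514
[416.99091321 140.9146695 ]
```

Emit:
{"fn": "arm_command", "kwargs": {
  "plan": [
    [[1, -3, 5, 0], [1, -3.5, 10, 0], [0, 0, 15, 0], [0, 0, 15, 0], [0, 0, 15, 0], [0, 0, 12, 0], [0, 0, 9, 0], [0, 0, 6, 0], [0, 0, 1, 0], [0, 0, 0, 0]]
  ]
}}

```text
time: 2.65
tcp_pos: [411.3, 136.6, 3.5]
tool_rot: [-2.059, -2.372, 0.001]
wrist_force: [1.0, -0.1, 0.2]
finger_gap: 0.64
finger_force: 0.0
```

Emit:
{"fn": "arm_command", "kwargs": {
  "plan": [
    [[0, 0, 0, 0], [0, 0, 0, 0], [0, 0, 0, 0], [0, 0, 0, 0], [0, 0, 0, 0], [0, 0, 0, 0], [0, 0, 0, 0], [0, 0, 0, 0], [0, 0, 0, 0], [0, 0, 0, 0]]
  ],
  "jaw": 10
}}

```text
time: 3.48
tcp_pos: [412.5, 137.2, 4.3]
tool_rot: [2.058, 2.372, 0.002]
wrist_force: [-0.8, -1.0, 5.2]
finger_gap: 0.292
finger_force: 58.7
```

```bash
python3 go.py 455.3 -234 100 95.4; python3 - <<'E'
from rig import optics
import cv2,numpy as np
c=optics.camera_info("wrist");im,d=optics.grab_frame("wrist");cv2.imwrite("pics/w2.png",im);np.savez("w2.npz",im=im,d=d,**c)
E
```

```text
t 3.48 tcp [412.5 137.2   4.3] yaw 98.1 F [-0.8 -1.   5.2] gap 25.0
shift in tool axes now [-373.5   -9.9  -95.6] turn about tool z 2.7
shift in axes after turn [-373.6    7.7  -95.7]
```

View pics/w2.png

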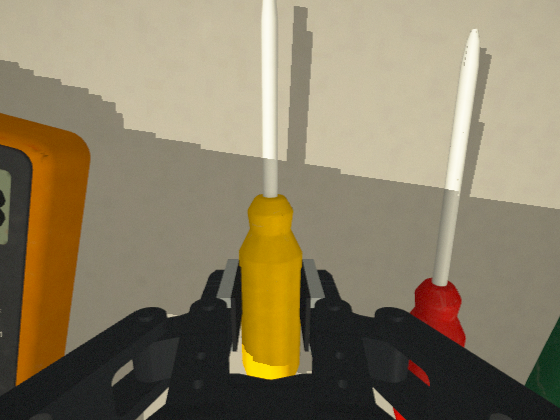

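Yellow is gripped between the pads (25 mm), neck at (270,195), still aligned with the tool.

```bash
python3 - <<'E'
from h import *
c=load("w2");P=plane(c,[(270,195),(269,20)],13)
d=P[1]-P[0];print(P.round(1),np.degrees(np.arctan2(d[1],d[0])),(P[0]-[412.5,137.2,0])[:2])
E
```

```text
[[407.4 176.3  13. ]
 [398.1 238.7  13. ]] 98.43173558468362 [-5.14351894 39.12093989]
```

Emit:
{"fn": "arm_command", "kwargs": {
  "plan": [
    [[0, 0, -5, 0], [0, 0, -10, 0], [0, 0, -16, 0.7], [-5, 0, -20, 1], [-12, 0, -20, 1], [-20, 0, -15, 0], [-28, 0, -8, 0], [-34, 1, -2, 0], [-36, 1, 0, 0], [-36, 1, 0, 0]]
  ]
}}

```text
time: 4.37
tcp_pos: [431.5, -34.1, 100.4]
tool_rot: [2.112, 2.324, 0.001]
wrist_force: [1.2, 0.4, -1.4]
finger_gap: 0.29
finger_force: 59.3
```

Emit:
{"fn": "arm_command", "kwargs": {
  "plan": [
    [[-36, 1, 0, 0], [-36, 1, 0, 0], [-36, 1, 0, 0], [-34, 1, 0, 0], [-28, 0, 0, 0], [-18, 0, 0, 0], [-10, 0, 0, 0], [-4, 0, 0, 0], [0, 0, 0, 0], [0, 0, 0, 0]]
  ]
}}

```text
time: 5.2
tcp_pos: [453.9, -232.3, 99.4]
tool_rot: [-2.112, -2.324, -0.0]
wrist_force: [0.7, 1.2, -1.1]
finger_gap: 0.293
finger_force: 59.3
```

```bash
python3 go.py 455.6 -238 16 95.4
```

```text
t 5.2 tcp [ 453.9 -232.3   99.4] yaw 95.5 F [ 0.7  1.2 -1.1] gap 25.0
shift in tool axes now [-5.9  1.2 83.4] turn about tool z 0.1
shift in axes after turn [-5.8  1.1 83.4]
```

Emit:
{"fn": "arm_command", "kwargs": {
  "plan": [
    [[-2, 1, 4, 0], [-2, 0, 8, 0], [-2, 0, 9, 0], [0, 0, 9, 0], [0, 0, 7, 0], [0, 0, 4, 0], [0, 0, 1, 0], [0, 0, 0, 0], [0, 0, 0, 0], [0, 0, 0, 0]]
  ]
}}

```text
time: 6.03
tcp_pos: [456.2, -239.6, 57.8]
tool_rot: [2.114, 2.323, 0.0]
wrist_force: [-0.4, 0.1, -0.4]
finger_gap: 0.287
finger_force: 59.3
```

```bash
python3 go.py 455.6 -238 16 95.4; python3 - <<'E'
from rig import optics
import cv2,numpy as np
for n in("wrist","scene"):
    c=optics.camera_info(n);im,d=optics.grab_frame(n);cv2.imwrite(f"pics/{n}3.png",im);np.savez(f"{n}3.npz",im=im,d=d,**c)
E
```

```text
t 6.03 tcp [ 456.2 -239.6   57.8] yaw 95.4 F [-0.4  0.1 -0.4] gap 24.5
shift in tool axes now [ 1.7 -0.5 41.8] turn about tool z 0.0
shift in axes after turn [ 1.7 -0.5 41.8]
```

View pics/wrist3.png

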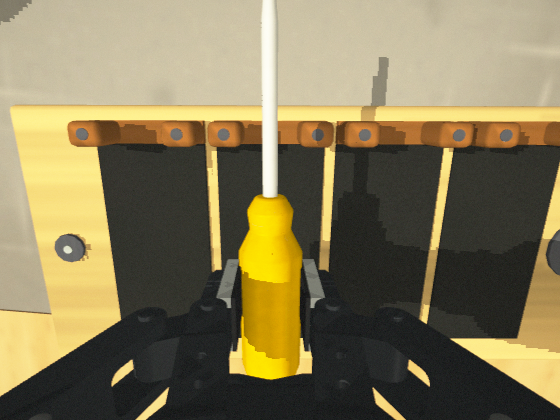

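The wrist view shows the blade at column 270, midway between the second cradle's tooth pins at (223,135) and (317,135). The small disc is at (70,248).

```bash
python3 - <<'E'
from h import *
c=load("wrist3")
s=plane(c,(70,248),11)[0];y=np.radians(95.4);Y=np.array([np.cos(y),np.sin(y)]);X=np.array([Y[1],-Y[0]])
print('disc',s)
for uv in[(82,134),(176,134),(223,135),(317,135),(365,135),(459,135)]:
    p=plane(c,uv,38)[0];print(p.round(1),((p-s)[:2]@X).round(1),((p-s)[:2]@Y).round(1))
t=np.array([456.2,-239.6]);print('tcp in disc',(t-s[:2])@X,(t-s[:2])@Y)
E
```

```text
disc [ 338.17306548 -256.47782383   11.        ]
[ 363.7 -186.    38. ] 32.1 67.7
[ 407.3 -181.9   38. ] 75.8 67.7
[ 429.1 -180.3   38. ] 97.7 67.3
[ 472.8 -176.2   38. ] 141.6 67.3
[ 495.1 -174.    38. ] 164.0 67.3
[ 538.9 -169.9   38. ] 208.0 67.3
tcp in disc 119.09147033991876 5.695603719305322
```

Emit:
{"fn": "arm_command", "kwargs": {
  "plan": [
    [[0, 0, 5, 0], [0, 0, 8, 0], [0, 0, 9, 0], [0, 0, 8, 0], [0, 0, 6, 0], [0, 0, 3, 0], [0, 0, 1, 0], [0, 0, 1, 0], [0, 0, 0, 0], [0, 0, 0, 0]]
  ]
}}

```text
time: 6.97
tcp_pos: [456.2, -239.6, 16.7]
tool_rot: [2.114, 2.324, 0.0]
wrist_force: [-0.2, 0.1, -1.2]
finger_gap: 0.29
finger_force: 59.3
```

Emit:
{"fn": "arm_command", "kwargs": {
  "plan": [
    [[0, 0, 0.7, 0], [0, 0, 0.7, 0], [0, 0, 0, 0], [0, 0, 0, 0], [0, 0, 0, 0], [0, 0, 0, 0], [0, 0, 0, 0], [0, 0, 0, 0], [0, 0, 0, 0], [0, 0, 0, 0]]
  ]
}}

```text
time: 7.8
tcp_pos: [456.2, -239.6, 15.3]
tool_rot: [2.114, 2.323, 0.0]
wrist_force: [-0.3, 0.2, 4.3]
finger_gap: 0.29
finger_force: 59.8
```

Emit:
{"fn": "arm_command", "kwargs": {
  "plan": [
    [[0, 0, 0, 0], [0, 0, 0, 0], [0, 0, 0, 0], [0, 0, 0, 0], [0, 0, -3, 0], [0, 0, -8, 0], [0, 0, -15, 0], [0, 0, -20, 0], [0, 0, -20, 0], [0, 0, -18, 0]]
  ],
  "jaw": 45
}}

```text
time: 8.63
tcp_pos: [456.0, -239.5, 100.8]
tool_rot: [2.114, 2.323, 0.0]
wrist_force: [-0.0, -1.2, -0.4]
finger_gap: 0.526
finger_force: 0.0
```

```bash
python3 go.py 564 128.6 95 85.6; python3 - <<'E'
from rig import optics
import cv2,numpy as np
for n in("wrist",):
    c=optics.camera_info(n);im,d=optics.grab_frame(n);cv2.imwrite(f"pics/{n}4.png",im);np.savez(f"{n}4.npz",im=im,d=d,**c)
E
```

```text
t 8.63 tcp [ 456.  -239.5  100.8] yaw 95.4 F [-0.  -1.2 -0.4] gap 44.9
shift in tool axes now [356.3 142.2   5.7] turn about tool z 9.8
shift in axes after turn [375.3  79.4   5.8]
```

View pics/wrist4.png

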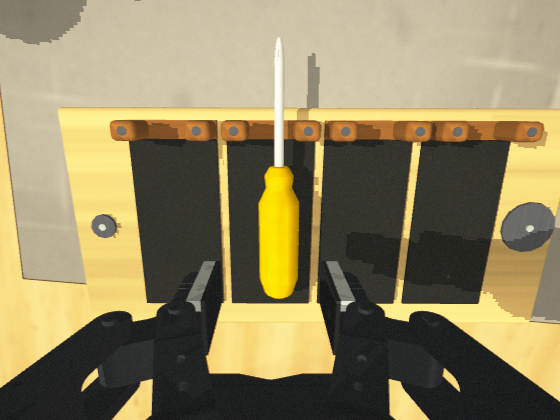

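Yellow lies in the second cradle, neck at (279,167), tip at (279,40) and butt at (278,297). It is a little to the right of the tooth midpoint at 270, so I'm measuring the offset.

```bash
python3 - <<'E'
from h import *
c=load("wrist4")
a,b=plane(c,[(104,226),(525,228)],11);X=(b-a)[:2];print('disc gap',np.linalg.norm(X));X/=np.linalg.norm(X);Y=np.array([-X[1],X[0]])
print('disc',a,b,'yaw',np.degrees(np.arctan2(Y[1],Y[0])))
f=lambda p:(((p-a)[:2]@X).round(1),((p-a)[:2]@Y).round(1))
for k,uv,z in[('neck',(279.5,167),24),('tip',(279,40),24),('butt',(278,297),24)]+[('tooth',u,38) for u in[(122,131),(197,131),(234,131),(308,131),(345,131),(420,131),(457,131),(532,131)]]:
    print(k,f(plane(c,uv,z)[0]))
E
```

```text
disc gap 304.23407264626803
disc [ 338.15175792 -256.54600657   11.        ] [ 641.18807205 -229.57633333   11.        ] yaw 95.08581928044553
neck (np.float64(125.5), np.float64(45.1))
tip (np.float64(124.2), np.float64(119.5))
butt (np.float64(125.7), np.float64(-49.3))
tooth (np.float64(32.2), np.float64(67.8))
tooth (np.float64(76.3), np.float64(68.0))
tooth (np.float64(98.0), np.float64(68.1))
tooth (np.float64(141.6), np.float64(68.4))
tooth (np.float64(163.4), np.float64(68.5))
tooth (np.float64(207.6), np.float64(68.7))
tooth (np.float64(229.4), np.float64(68.9))
tooth (np.float64(273.6), np.float64(69.1))
```

Emit:
{"fn": "arm_command", "kwargs": {
  "plan": [
    [[0, 0, 0, 5.1], [10, 2, 0, 5.1], [22, 5, 0, 0], [32, 7, 0, 0], [36, 8, 0, 0], [36, 8, 0, 0], [36, 8, 0, 0], [36, 8, 0, 0], [36, 8, 0, 0], [36, 8, 0, 0]]
  ],
  "jaw": 55
}}

```text
time: 9.52
tcp_pos: [540.5, 36.4, 99.6]
tool_rot: [2.312, 2.127, 0.0]
wrist_force: [1.5, -0.5, -1.0]
finger_gap: 0.641
finger_force: 0.0
```

Emit:
{"fn": "arm_command", "kwargs": {
  "plan": [
    [[34, 7, 0, 0], [28, 5, 0, 0], [18, 3, 0, 0], [9, 2, 0, 0], [4, 0, 0, 0], [0, 0, 0, 0], [0, 0, 0, 0], [0, 0, 0, 0], [0, 0, 0, 0], [0, 0, 0, 0]]
  ]
}}

```text
time: 10.35
tcp_pos: [564.8, 124.9, 99.1]
tool_rot: [-2.314, -2.125, 0.0]
wrist_force: [-0.5, 0.1, 0.3]
finger_gap: 0.646
finger_force: 0.0
```

```bash
python3 go.py 563.2 127 3.5 85.2
```

```text
t 10.35 tcp [564.8 124.9  99.1] yaw 85.1 F [-0.5  0.1  0.3] gap 55.2
shift in tool axes now [ 2.  -1.7 95.6] turn about tool z -0.1
shift in axes after turn [ 2.  -1.7 95.6]
```

Emit:
{"fn": "arm_command", "kwargs": {
  "plan": [
    [[1, -1, 6, 0], [1, -0.5, 12, 0], [0, 0, 16, 0], [0, 0, 16, 0], [0, 0, 16, 0], [0, 0, 12, 0], [0, 0, 10, 0], [0, 0, 6, 0], [0, 0, 1.5, 0], [0, 0, 0, 0]]
  ]
}}

```text
time: 11.18
tcp_pos: [563.4, 127.9, 3.3]
tool_rot: [-2.312, -2.126, 0.001]
wrist_force: [-0.1, 0.4, -0.5]
finger_gap: 0.643
finger_force: 0.0
```

Emit:
{"fn": "arm_command", "kwargs": {
  "plan": [
    [[0, 0, 0, 0], [0, 0, 0, 0], [0, 0, 0, 0], [0, 0, 0, 0], [0, 0, 0, 0], [0, 0, 0, 0], [0, 0, 0, 0], [0, 0, 0, 0], [0, 0, 0, 0], [0, 0, 0, 0]]
  ],
  "jaw": 10
}}

```text
time: 12.02
tcp_pos: [564.4, 128.1, 4.6]
tool_rot: [2.311, 2.126, 0.002]
wrist_force: [-0.5, -0.1, 5.5]
finger_gap: 0.287
finger_force: 59.3
```

```bash
cat > snap.py <<'E'
import sys,cv2,numpy as np
from rig import optics
n,k=sys.argv[1:3];c=optics.camera_info(n);im,d=optics.grab_frame(n);cv2.imwrite(f"pics/{k}.png",im);np.savez(f"{k}.npz",im=im,d=d,**c)
E
python3 snap.py wrist w5; python3 go.py 391.5 -247 95 95.3
```

```text
t 12.07 tcp [564.3 128.1   4.6] yaw 85.2 F [-0.4  0.3  6.3] gap 24.4
shift in tool axes now [-388.2 -140.8  -90.8] turn about tool z -10.1
shift in axes after turn [-357.5 -206.7  -90.4]
```

View pics/w5.png

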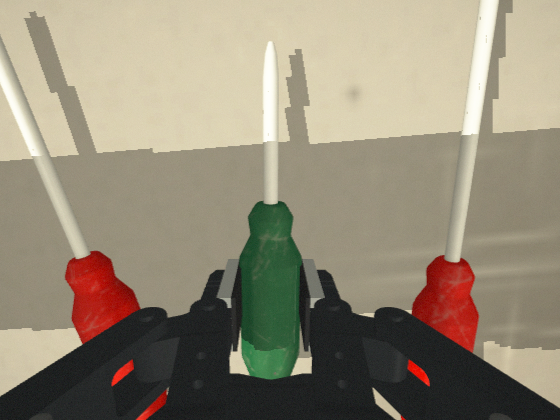

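Green is gripped and aligned, neck at (270,202). The two reds are clear on either side.

Emit:
{"fn": "arm_command", "kwargs": {
  "plan": [
    [[0, 0, -5, 0], [0, 0, -12, 0], [0, 0, -20, -5], [0, 0, -25, -5.1], [-10, -6, -20, 0], [-20, -11, -8, 0], [-28, -16, 0, 0], [-34, -20, 0, 0], [-35, -20, 0, 0], [-35, -20, 0, 0]]
  ]
}}

```text
time: 12.9
tcp_pos: [485.2, -43.0, 94.5]
tool_rot: [2.114, 2.323, 0.001]
wrist_force: [0.7, -0.6, -1.0]
finger_gap: 0.289
finger_force: 59.2
```

Emit:
{"fn": "arm_command", "kwargs": {
  "plan": [
    [[-35, -20, 0, 0], [-35, -20, 0, 0], [-35, -20, 0, 0], [-34, -20, 0, 0], [-26, -15, 0, 0], [-16, -10, 0, 0], [-8, -5, 0, 0], [-4, -2, 0, 0], [0, 0, 0, 0], [0, 0, 0, 0]]
  ]
}}

```text
time: 13.73
tcp_pos: [392.7, -243.6, 93.7]
tool_rot: [-2.115, -2.323, -0.001]
wrist_force: [-0.2, -0.3, -1.2]
finger_gap: 0.287
finger_force: 59.2
```

```bash
python3 go.py 391.7 -246.2 15 95.3
```

```text
t 13.73 tcp [ 392.7 -243.6   93.7] yaw 95.4 F [-0.2 -0.3 -1.2] gap 24.5
shift in tool axes now [-2.5 -1.2 78.7] turn about tool z 0.1
shift in axes after turn [-2.5 -1.2 78.7]
```

Emit:
{"fn": "arm_command", "kwargs": {
  "plan": [
    [[-2, -1, 5, 0], [-1, 0, 12, 0], [0, 0, 14, 0], [0, 0, 14, 0], [0, 0, 12, 0], [0, 0, 9, 0], [0, 0, 6, 0], [0, 0, 3, 0], [0, 0, 2, 0], [0, 0, 0.5, 0]]
  ]
}}

```text
time: 14.57
tcp_pos: [391.8, -247.5, 16.1]
tool_rot: [2.115, 2.322, 0.0]
wrist_force: [0.1, 0.7, -0.7]
finger_gap: 0.284
finger_force: 59.2
```

Emit:
{"fn": "arm_command", "kwargs": {
  "plan": [
    [[0, 0, 0.5, 0], [0, 0, 0, 0], [0, 0, 0, 0], [0, 0, 0, 0], [0, 0, 0, 0], [0, 0, 0, 0], [0, 0, 0, 0], [0, 0, 0, 0], [0, 0, 0, 0], [0, 0, 0, 0]]
  ]
}}

```text
time: 15.4
tcp_pos: [391.6, -247.6, 15.6]
tool_rot: [2.116, 2.322, -0.0]
wrist_force: [0.2, -0.1, -0.7]
finger_gap: 0.289
finger_force: 59.3
```

Open gently to 36 first, then 45, and lift.

Emit:
{"fn": "arm_command", "kwargs": {
  "plan": [
    [[0, 0, 0.4, 0], [0, 0, 0, 0], [0, 0, 0, 0], [0, 0, 0, 0], [0, 0, 0, 0], [0, 0, 0, 0], [0, 0, 0, 0], [0, 0, 0, 0], [0, 0, 0, 0], [0, 0, 0, 0]]
  ],
  "jaw": 36
}}

```text
time: 16.23
tcp_pos: [391.6, -247.5, 15.2]
tool_rot: [-2.116, -2.322, 0.0]
wrist_force: [0.0, 0.4, 0.4]
finger_gap: 0.421
finger_force: 0.0
```

Emit:
{"fn": "arm_command", "kwargs": {
  "plan": [
    [[0, 0, 0, 0], [0, 0, 0, 0], [0, 0, -3, 0], [0, 0, -8, 0], [0, 0, -15, 0], [0, 0, -20, 0], [0, 0, -20, 0], [0, 0, -15, 0], [0, 0, -4, 0], [0, 0, 0, 0]]
  ],
  "jaw": 45
}}

```text
time: 17.07
tcp_pos: [392.5, -248.3, 101.7]
tool_rot: [2.114, 2.32, 0.0]
wrist_force: [0.0, 0.5, -0.8]
finger_gap: 0.527
finger_force: 0.0
```

```bash
python3 snap.py wrist w6; python3 go.py 491.9 112 95 98.5
```

```text
t 17.12 tcp [ 391.9 -247.8  100.6] yaw 95.3 F [0.4 0.7 0.4] gap 45.1
shift in tool axes now [349.  132.9   5.4] turn about tool z -3.2
shift in axes after turn [341.1 152.1   5.6]
```

View pics/w6.png

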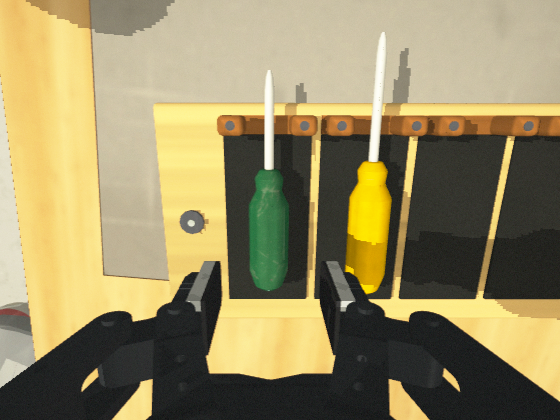

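Green sits central: column 269 against a tooth midpoint of 267. Yellow is still straight relative to the pad lines.

Emit:
{"fn": "arm_command", "kwargs": {
  "plan": [
    [[0, 0, 0, -3.2], [10, 5, 0, 0], [22, 10, 0, 0], [30, 13, 0, 0], [34, 15, 0, 0], [34, 15, 0, 0], [34, 15, 0, 0], [34, 15, 0, 0], [34, 15, 0, 0], [34, 15, 0, 0]]
  ],
  "jaw": 55
}}

```text
time: 17.95
tcp_pos: [467.9, 35.7, 99.2]
tool_rot: [-2.051, -2.378, 0.001]
wrist_force: [0.5, 0.8, 0.7]
finger_gap: 0.643
finger_force: 0.0
```

Emit:
{"fn": "arm_command", "kwargs": {
  "plan": [
    [[30, 13, 0, 0], [22, 10, 0, 0], [13, 6, 0, 0], [6, 4, 0, 0], [2, 1, 0, 0], [0, 0, 0, 0], [0, 0, 0, 0], [0, 0, 0, 0], [0, 0, 0, 0], [0, 0, 0, 0]]
  ]
}}

```text
time: 18.78
tcp_pos: [491.6, 109.5, 100.2]
tool_rot: [2.052, 2.379, -0.0]
wrist_force: [-0.9, -0.3, -0.4]
finger_gap: 0.647
finger_force: 0.0
```

```bash
python3 go.py 492 110.6 3.5 98.5
```

```text
t 18.78 tcp [491.6 109.5 100.2] yaw 98.4 F [-0.9 -0.3 -0.4] gap 55.3
shift in tool axes now [ 1.1  0.5 96.7] turn about tool z -0.1
shift in axes after turn [ 1.1  0.5 96.7]
```

Emit:
{"fn": "arm_command", "kwargs": {
  "plan": [
    [[1, 0.5, 6, 0], [0, 0, 12, 0], [0, 0, 16, 0], [0, 0, 16, 0], [0, 0, 16, 0], [0, 0, 13, 0], [0, 0, 10, 0], [0, 0, 6, 0], [0, 0, 1.5, 0], [0, 0, 0, 0]]
  ]
}}

```text
time: 19.62
tcp_pos: [491.9, 111.2, 3.4]
tool_rot: [-2.05, -2.38, 0.001]
wrist_force: [0.2, -0.1, -0.0]
finger_gap: 0.645
finger_force: 0.0
```

Emit:
{"fn": "arm_command", "kwargs": {
  "plan": [
    [[0, 0, 0, 0], [0, 0, 0, 0], [0, 0, 0, 0], [0, 0, 0, 0], [0, 0, 0, 0], [0, 0, 0, 0], [0, 0, 0, 0], [0, 0, 0, 0], [0, 0, 0, 0], [0, 0, 0, 0]]
  ],
  "jaw": 10
}}

```text
time: 20.45
tcp_pos: [492.8, 111.4, 4.6]
tool_rot: [2.05, 2.379, 0.002]
wrist_force: [-0.3, -0.5, 6.5]
finger_gap: 0.291
finger_force: 59.1
```

```bash
python3 snap.py wrist w7; python3 go.py 523 -234.5 95 95.3
```

```text
t 20.5 tcp [492.8 111.4   4.6] yaw 98.5 F [-1.1 -0.2  5.7] gap 25.3
shift in tool axes now [-346.5  -21.2  -90.4] turn about tool z 3.2
shift in axes after turn [-347.2   -1.8  -90.4]
```

View pics/w7.png

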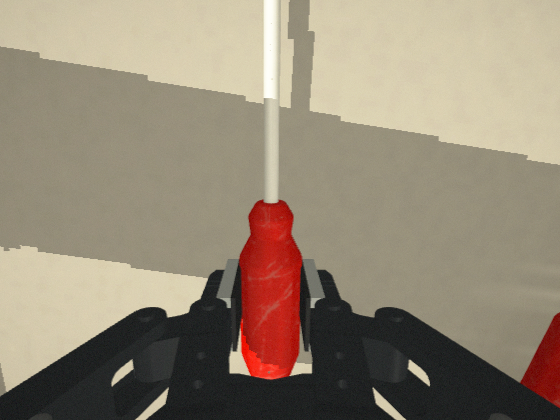

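Red 185 is gripped and aligned, neck at (271,201).

Emit:
{"fn": "arm_command", "kwargs": {
  "plan": [
    [[0, 0, -5, 0], [0, 0, -12, 0], [0, 0, -20, 1.5], [0, 0, -25, 1.7], [-10, 0, -20, 0], [-20, 0, -8, 0], [-28, 0, 0, 0], [-34, 0, 0, 0], [-35, 0, 0, 0], [-35, 0, 0, 0]]
  ]
}}

```text
time: 21.33
tcp_pos: [507.0, -51.2, 94.2]
tool_rot: [2.115, 2.323, 0.0]
wrist_force: [1.1, 1.3, -0.4]
finger_gap: 0.288
finger_force: 59.2
```

Emit:
{"fn": "arm_command", "kwargs": {
  "plan": [
    [[-35, 0, 0, 0], [-35, 0, 0, 0], [-35, 0, 0, 0], [-32, 0, 0, 0], [-24, -1, 0, 0], [-14, -1, 0, 0], [-7, 0, 0, 0], [-3, 0, 0, 0], [0, 0, 0, 0], [0, 0, 0, 0]]
  ]
}}

```text
time: 22.17
tcp_pos: [522.0, -232.9, 93.6]
tool_rot: [-2.114, -2.323, -0.0]
wrist_force: [-0.2, 0.7, 0.0]
finger_gap: 0.293
finger_force: 59.2
```

```bash
python3 go.py 522.5 -234.3 15.6 95.3
```

```text
t 22.17 tcp [ 522.  -232.9   93.6] yaw 95.4 F [-0.2  0.7  0. ] gap 25.0
shift in tool axes now [-1.5  0.4 78. ] turn about tool z 0.1
shift in axes after turn [-1.4  0.4 78. ]
```

Emit:
{"fn": "arm_command", "kwargs": {
  "plan": [
    [[-1, 0, 5, 0], [0, 0, 12, 0], [0, 0, 14, 0], [0, 0, 14, 0], [0, 0, 12, 0], [0, 0, 9, 0], [0, 0, 6, 0], [0, 0, 3, 0], [0, 0, 2, 0], [0, 0, 0.5, 0]]
  ]
}}

```text
time: 23.0
tcp_pos: [522.5, -235.3, 16.2]
tool_rot: [2.116, 2.322, 0.0]
wrist_force: [0.2, -0.4, -0.2]
finger_gap: 0.294
finger_force: 59.2
```

Emit:
{"fn": "arm_command", "kwargs": {
  "plan": [
    [[0, 0, 0.5, 0], [0, 0, 0, 0], [0, 0, 0, 0], [0, 0, 0, 0], [0, 0, 0, 0], [0, 0, 0, 0], [0, 0, 0, 0], [0, 0, 0, 0], [0, 0, 0, 0], [0, 0, 0, 0]]
  ]
}}

```text
time: 23.83
tcp_pos: [522.3, -235.4, 15.7]
tool_rot: [2.116, 2.322, 0.0]
wrist_force: [0.3, 0.1, -0.6]
finger_gap: 0.293
finger_force: 59.3
```

Emit:
{"fn": "arm_command", "kwargs": {
  "plan": [
    [[0, 0, 0.3, 0], [0, 0, 0, 0], [0, 0, 0, 0], [0, 0, 0, 0], [0, 0, 0, 0], [0, 0, 0, 0], [0, 0, 0, 0], [0, 0, 0, 0], [0, 0, 0, 0], [0, 0, 0, 0]]
  ],
  "jaw": 36
}}

```text
time: 24.67
tcp_pos: [522.3, -235.4, 15.4]
tool_rot: [2.116, 2.322, 0.0]
wrist_force: [-0.1, 0.1, 0.6]
finger_gap: 0.42
finger_force: 0.0
```

Emit:
{"fn": "arm_command", "kwargs": {
  "plan": [
    [[0, 0, 0, 0], [0, 0, 0, 0], [0, 0, -3, 0], [0, 0, -8, 0], [0, 0, -15, 0], [0, 0, -20, 0], [0, 0, -20, 0], [0, 0, -15, 0], [0, 0, -4, 0], [0, 0, 0, 0]]
  ],
  "jaw": 45
}}

```text
time: 25.5
tcp_pos: [523.4, -236.1, 102.2]
tool_rot: [2.114, 2.32, 0.001]
wrist_force: [-0.6, 0.4, -1.4]
finger_gap: 0.522
finger_force: 0.0
```

```bash
python3 snap.py wrist w8; python3 go.py 642.5 95 95 86.5
```

```text
t 25.55 tcp [ 522.6 -235.6  100.9] yaw 95.3 F [-0.8 -0.4 -0.5] gap 44.9
shift in tool axes now [318.1 150.    5.8] turn about tool z 8.8
shift in axes after turn [337.3  99.5   5.9]
```

View pics/w8.png

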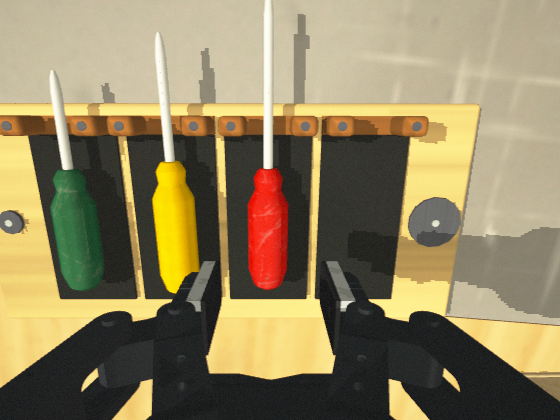

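Three are placed. Red 185 is at column 268, central between the teeth at 231 and 305. The far cradle by the large disc is free.

Emit:
{"fn": "arm_command", "kwargs": {
  "plan": [
    [[0, 0, 0, 4.4], [10, 3, 0, 4.4], [22, 7, 0, 0], [30, 9, 0, 0], [34, 10, 0, 0], [34, 10, 0, 0], [34, 10, 0, 0], [34, 10, 0, 0], [34, 10, 0, 0], [34, 10, 0, 0]]
  ],
  "jaw": 55
}}

```text
time: 26.38
tcp_pos: [615.8, 27.3, 98.8]
tool_rot: [-2.287, -2.152, 0.003]
wrist_force: [0.6, -0.9, -0.2]
finger_gap: 0.641
finger_force: 0.0
```

Emit:
{"fn": "arm_command", "kwargs": {
  "plan": [
    [[30, 9, 0, 0], [21, 6, 0, 0], [12, 3, 0, 0], [6, 2, 0, 0], [2, 0, 0, 0], [0, 0, 0, 0], [0, 0, 0, 0], [0, 0, 0, 0], [0, 0, 0, 0], [0, 0, 0, 0]]
  ]
}}

```text
time: 27.22
tcp_pos: [640.8, 94.3, 100.6]
tool_rot: [2.289, 2.151, -0.0]
wrist_force: [0.4, 0.6, 1.8]
finger_gap: 0.647
finger_force: 0.0
```

```bash
python3 go.py 642.2 94.5 3.5 86.5; python3 snap.py wrist w9; python3 - <<'E'
from h import *
c=load('w9')
for a,ce,px in blobs(colour(c['im'],'red'),300):
    P=plane(c,px,13)[:,:2];mu=P.mean(0);w,V=np.linalg.eigh(np.cov((P-mu).T));ax=V[:,1]*np.sign(V[1,1]);t=(P-mu)@ax
    print(a,ce.round(),mu.round(1),'yaw',np.degrees(np.arctan2(ax[1],ax[0])).round(1),'neck',(mu+ax*t.max()).round(1),t.min().round(),t.max().round())
E
```

```text
t 27.22 tcp [640.8  94.3 100.6] yaw 86.4 F [0.4 0.6 1.8] gap 55.2
shift in tool axes now [ 0.3  1.4 97.1] turn about tool z -0.1
shift in axes after turn [ 0.3  1.4 97.1]
4502 [269. 235.] [640.5  81.9] yaw 86.2 neck [643.9 132.7] -53.0 51.0
469 [549. 280.] [847.7  33.8] yaw 108.5 neck [844.7  42.5] -10.0 9.0
```

Confirmed (neck 643.9, 132.7). Descend and grip.

Emit:
{"fn": "arm_command", "kwargs": {
  "plan": [
    [[0, 1, 6, 0], [0, 0, 12, 0], [0, 0, 16, 0], [0, 0, 16, 0], [0, 0, 16, 0], [0, 0, 13, 0], [0, 0, 10, 0], [0, 0, 6, 0], [0, 0, 2, 0], [0, 0, 0, 0]]
  ]
}}

```text
time: 28.1
tcp_pos: [641.7, 95.1, 2.9]
tool_rot: [-2.288, -2.153, 0.001]
wrist_force: [-0.2, -0.3, 0.8]
finger_gap: 0.64
finger_force: 0.0
```

Emit:
{"fn": "arm_command", "kwargs": {
  "plan": [
    [[0, 0, 0, 0], [0, 0, 0, 0], [0, 0, 0, 0], [0, 0, 0, 0], [0, 0, 0, 0], [0, 0, 0, 0], [0, 0, 0, 0], [0, 0, 0, 0], [0, 0, 0, 0], [0, 0, 0, 0]]
  ],
  "jaw": 10
}}

```text
time: 28.93
tcp_pos: [642.7, 95.2, 4.5]
tool_rot: [2.287, 2.152, 0.002]
wrist_force: [-0.6, 0.0, 5.9]
finger_gap: 0.287
finger_force: 59.4
```

```bash
python3 snap.py wrist w10; python3 go.py 588 -222 95 95.3
```

```text
t 28.98 tcp [642.7  95.2   4.5] yaw 86.5 F [-0.4 -0.5  6.2] gap 24.8
shift in tool axes now [-319.9  -35.1  -90.6] turn about tool z -8.8
shift in axes after turn [-310.8  -83.7  -90.5]
```

View pics/w10.png

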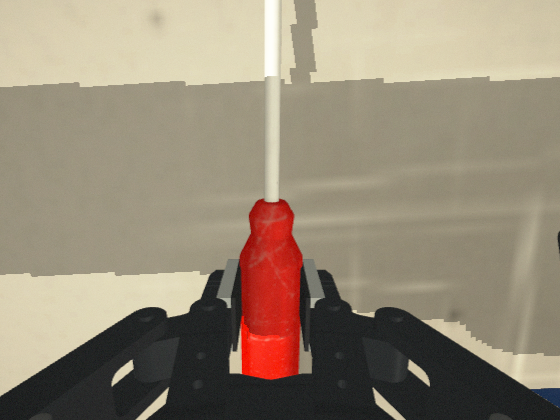

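Red 221 is gripped, neck at (272,200), aligned with the tool.

Emit:
{"fn": "arm_command", "kwargs": {
  "plan": [
    [[0, 0, -5, 0], [0, 0, -12, 0], [0, 0, -20, -4.4], [0, 0, -25, -4.4], [-10, -3, -20, 0], [-20, -6, -8, 0], [-28, -8, 0, 0], [-32, -9, 0, 0], [-32, -9, 0, 0], [-32, -9, 0, 0]]
  ]
}}

```text
time: 29.82
tcp_pos: [611.9, -63.4, 94.3]
tool_rot: [2.115, 2.323, 0.0]
wrist_force: [1.5, -0.8, -1.1]
finger_gap: 0.287
finger_force: 59.1
```

Emit:
{"fn": "arm_command", "kwargs": {
  "plan": [
    [[-32, -9, 0, 0], [-32, -9, 0, 0], [-30, -8, 0, 0], [-26, -7, 0, 0], [-18, -4, 0, 0], [-9, -2, 0, 0], [-5, -1, 0, 0], [-2, 0, 0, 0], [0, 0, 0, 0], [0, 0, 0, 0]]
  ]
}}

```text
time: 30.65
tcp_pos: [586.9, -218.1, 93.4]
tool_rot: [-2.114, -2.323, -0.001]
wrist_force: [-0.7, 0.2, -0.3]
finger_gap: 0.293
finger_force: 59.1
```

```bash
python3 go.py 587 -221 15.6 95.3
```

```text
t 30.65 tcp [ 586.9 -218.1   93.4] yaw 95.4 F [-0.7  0.2 -0.3] gap 25.0
shift in tool axes now [-3.  -0.2 77.8] turn about tool z 0.1
shift in axes after turn [-2.9 -0.2 77.8]
```

Emit:
{"fn": "arm_command", "kwargs": {
  "plan": [
    [[-2, 0, 5, 0], [0, 0, 12, 0], [0, 0, 14, 0], [0, 0, 14, 0], [0, 0, 12, 0], [0, 0, 9, 0], [0, 0, 6, 0], [0, 0, 3, 0], [0, 0, 2, 0], [0, 0, 0.5, 0]]
  ]
}}

```text
time: 31.48
tcp_pos: [587.1, -221.4, 15.9]
tool_rot: [2.116, 2.322, 0.0]
wrist_force: [-0.8, -0.8, -1.4]
finger_gap: 0.291
finger_force: 59.1
```

Emit:
{"fn": "arm_command", "kwargs": {
  "plan": [
    [[0, 0, 0.5, 0], [0, 0, 0, 0], [0, 0, 0, 0], [0, 0, 0, 0], [0, 0, 0, 0], [0, 0, 0, 0], [0, 0, 0, 0], [0, 0, 0, 0], [0, 0, 0, 0], [0, 0, 0, 0]]
  ]
}}

```text
time: 32.32
tcp_pos: [587.1, -221.4, 15.6]
tool_rot: [2.116, 2.322, 0.0]
wrist_force: [0.0, -0.7, 1.5]
finger_gap: 0.29
finger_force: 59.3
```

Emit:
{"fn": "arm_command", "kwargs": {
  "plan": [
    [[0, 0, 0.3, 0], [0, 0, 0, 0], [0, 0, 0, 0], [0, 0, 0, 0], [0, 0, 0, 0], [0, 0, 0, 0], [0, 0, 0, 0], [0, 0, 0, 0], [0, 0, 0, 0], [0, 0, 0, 0]]
  ],
  "jaw": 36
}}

```text
time: 33.15
tcp_pos: [586.9, -221.3, 15.0]
tool_rot: [-2.116, -2.322, 0.0]
wrist_force: [0.2, -0.6, -0.2]
finger_gap: 0.421
finger_force: 0.0
```

Emit:
{"fn": "arm_command", "kwargs": {
  "plan": [
    [[0, 0, 0, 0], [0, 0, 0, 0], [0, 0, -3, 0], [0, 0, -8, 0], [0, 0, -15, 0], [0, 0, -20, 0], [0, 0, -20, 0], [0, 0, -15, 0], [0, 0, -4, 0], [0, 0, 0, 0]]
  ],
  "jaw": 45
}}

```text
time: 33.98
tcp_pos: [588.1, -221.9, 102.1]
tool_rot: [2.114, 2.32, 0.001]
wrist_force: [-0.3, 0.8, 0.2]
finger_gap: 0.522
finger_force: 0.0
```

Emit:
{"fn": "arm_command", "kwargs": {
  "plan": [
    [[0, -10, -5, 0], [0, -20, -10, 0], [0, -25, -10, 0], [0, -25, -10, 0], [0, -25, -10, 0], [0, -20, -5, 0], [0, -10, 0, 0], [0, -3, 0, 0], [0, 0, 0, 0], [0, 0, 0, 0]]
  ]
}}

```text
time: 34.82
tcp_pos: [449.9, -234.1, 149.5]
tool_rot: [-2.116, -2.322, -0.0]
wrist_force: [1.0, -0.1, 0.2]
finger_gap: 0.532
finger_force: 0.0
```

```bash
python3 snap.py wrist w11;python3 snap.py scene s11
```

```text
(no output)
```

View pics/w11.png

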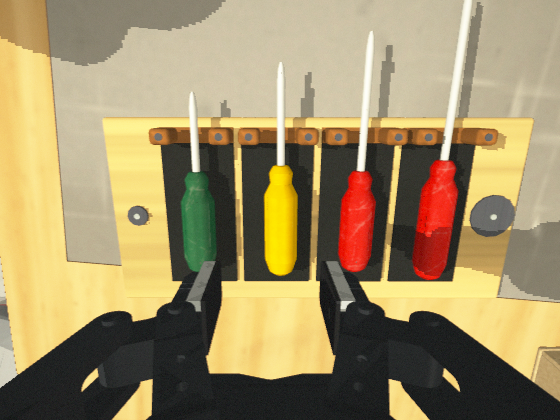

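View pics/s11.png

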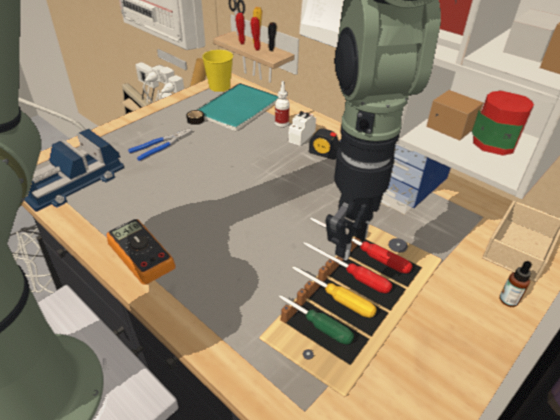

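The drivers run green, yellow, red 185, red 221 from the small disc (139,216) to the large (492,216). Necks are at (196,172), (281,166), (359,172) and (443,162). Last numeric check, then hand in.

```bash
python3 - <<'E'
from h import *
c=load("w11")
a,b=plane(c,[(139,216),(492,216)],11);X=(b-a)[:2];g=np.linalg.norm(X);X/=g;Y=np.array([-X[1],X[0]]);print('gap',g)
ok=True
for n,t,L,cx,lo in[((196,172),(193,93),84,55,17.5),((281,166),(281,64),93,121,26.5),((359,172),(371,33),84,187,17.5),((444,162),(467,0),100,253,33.5)]:
    p,q=[(x-a)[:2] for x in plane(c,[n,t],24)];d=q-p
    x,y=p@X*308/g,p@Y;an=np.arctan2(d@X,d@Y);print(round(x-cx,1),y.round(1),an.round(3))
    ok&=abs(x-cx)<11 and lo+3<y<63.5 and abs(an)<.12
print(ok)
if ok:
    from rig import order;print(order.finish_job())
E
```

```text
gap 305.57159205291106
-0.1 40.3 0.023
1.9 45.0 -0.009
-1.5 40.3 0.012
-0.5 48.2 -0.002
True
the job is handed in; nothing more can be done
None
```

All four screwdrivers are in the rack in order of length, 145 mm by the small disc up to 221 mm by the large one; the job was handed in at about 35 s, and my last camera check put every neck within 2 mm of its cradle's centre line and every axis within 0.03 rad.

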